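Scrub out the used measuring cup

ROBOT

A 6-joint arm with a two-finger parallel gripper is mounted at the origin on the work surface. World frame = base frame: x ahead of the robot, y to its left, z up, the work surface at z = 0. Lengths are in m, angles in degrees, forces in N, time in s.
With the tool pointing down it reaches from about 0.375 to 0.9 m from the base axis. Payload 3.1 kg.
Tool frame: the origin (TCP) lies midway between the tips of the shut fingers; the grasp point (between the pads) lies 19 mm behind it; z points along the fingers, y is the line along which they close (so a half turn about z gives the same grasp; the last joint's range is limited). The gripper opens to 87 mm and grips with 3 to 60 N. Pads are 19 mm wide; open, the fingers measure 117 mm over their backs; the gripper's body (75 mm by 190 mm) begins 51 mm behind the grasp point.
Start: joints at [-84.311, 30.224, 82.088, -0, 67.689, -10.227], TCP at [0.171, -0.601, 0.223] pointing down, gripper open.
Joint ranges: [-176.69, 176.69], [-43.24, 126.21], [12.49, 139.97], [-82, 262], [0, 151.66], [-163.58, 163.58]. Speed limits (degrees/s): [159.86, 159.86, 180, 180, 180, 180].

INTERFACE

Orientations are given as a 3x3 rotation matrix whose columns are the frame's x, y, z axes.
In Python, from rig import read_state, capture, camera_info, hand_in gives the robot as it stands.
- The arm moves only by the tool drive_tool, never from a script. Its argument "motion" is a list of rows, each a list of 2 entries, a list of its own where there are three numbers: the shift along the tool's x, y, z in mm, then the turn, a rotation vector about the tool's x, y, z in rad. A call has 1 to 5 rows; each row shifts and turns the commanded pose from where the row before left it, along the tool's axes as they then stand; what a row does not reach is not made up. A row lasts 1/10 s, in which the tool goes at most 50 mm and 8.59 degrees, less where a joint would pass 70% of its speed; a pose out of reach is approached as far as the arm can. A call is refused whole if a number of a shift passes 50 or a number of a turn 0.15, either way. A call with a gripper value outside its range is refused whole. "gripper" is the opening, from 0 (shut) to 1 (fully open), set as the call begins (left out, the last holds). The fingers move at their own pace and stop on an object; the grip force is fixed at half the most. Time passes only in rows, so rows that do not move let the fingers close. It gives the time, the measured TCP pose, the force, the opening and the grip force at its end, in the units of the state.
- read_state(): the state, without advancing time (a new reading comes with each control period).
- capture(name): name is "scene" or "top"; returns the picture (420x560x3 uint8, red, green, blue); there is no depth.
- camera_info(name): a dict with "fovy" (degrees; the focal length in pixels is half the picture's height over the tangent of half this angle, whatever the lens; pixels are square), "cx", "cy" (the principal point, pixels), "xyz" and "orientation" of the camera in the world. Camera axes: x right, y down, z forward; pixel columns grow to the right and rows downward; lengths in m; the calibration is good to about 2 mm. A picture is of the moment at which its call begins. camera_info takes no time and is no camera call.
- hand_in(): hands the job in; it is judged then, once.
The state is a dict: "time_s": time; "joint_positions": joint angles; "qvel": joint speeds; "tau": joint torques, N m; "position": TCP position; "tcp_rot": TCP orientation; "force": force on the tool from outside, world axes, zero at the start; "moment": the same for the moment, N m; "opening": opening from 0.0 (shut) to 1.0 (fully open); "grasp_force": force on a finger pad.
Only numpy, scipy, OpenCV 4.12 (cv2) and the standard library are available. Lean on these libraries where they do the work, as an engineer would, in place of code of your own. Each camera call takes 0.05 s, during which the arm holds its last target. There are 200 camera calls.

TASK

One measuring cup stands used in the wash-up pan, the other is already clean on the drying mat: scrub out the one in the pan with the bottle brush, in three full strokes inside it, each pressing the end of the brush head lightly on the cup's floor and then drawing that end up to the brim. Do not press hard, leave the clean cup untouched, keep both cups standing where they are, and leave the other things alone. Then stand the brush upright in its crock again and let go.

Things in the scene. Friction and masses are not known exactly. Their poses are not given: they have to be found in the camera images.
- tall_cup_mid (a point): taller of two white plunger measuring cups, open tube 120 mm tall (brim 60 mm above this point). Outer diameter 84, inner 76 mm. Its inner floor is a stiff flat piston left 15 to 42 mm above the underside: the height is not given, feel for it with the brush. 0.4 kg, loose, stands upright 10 mm above the table in the pan or on the mat. Point on its axis half-way up, z up.
- short_cup_mid (a point): shorter of two white plunger measuring cups, open tube 95 mm tall (brim 47.5 mm above this point). Outer diameter 84, inner 76 mm. Its inner floor is a stiff flat piston left 15 to 42 mm above the underside: the height is not given, feel for it with the brush. 0.4 kg, loose, stands upright 10 mm above the table in the pan or on the mat. Point on its axis half-way up, z up.
- pan: aluminium wash-up pan, fixed to the table, 284 x 184 mm with a smooth floor 10 mm and a thin rim 30 mm above the table. The cup standing in it is the used one. On either side of the table. Origin at table height under its centre, x along its length; its cup stands about 60 mm to -x of the centre.
- mat: ribbed grey and black drying mat, fixed, 280 x 180 mm, top 10 mm above the table. The cup standing on it is already clean. Origin at table height under its centre, x along its length; its cup stands about 60 mm to -x of the centre.
- crock: low white stoneware crock, fixed, 68 mm tall, 84 mm outer diameter, open top about 70 mm across inside, inner floor 8 mm above the table. The brush stands in it at the start. Origin at table height on its axis, z up.
- brush: bottle brush, 200 mm long, 0.1 kg, standing in the crock on the flat end. From that end: round head 40 mm in diameter and 55 mm long (its last 14 mm is a sprung scrubbing pad, 38 mm across, giving 0.5 mm per N, 6 mm at most), steel stem 10 mm thick, then from 125 to 200 mm a round wooden handle 24 mm in diameter. Origin at the centre of the flat end, z towards the handle.
- brush_tip (a point): centre of the flat end of the brush head (the underside of its pad, the lower end), same axes as the brush
- brush_grip (a point): point on the axis of the brush's wooden handle, 165 mm from the flat end of the head, the place to grip
- cutter_mid (a point): bystander: round steel pastry cutter, 70 mm across, 30 mm tall, loose on the mat; point half-way up its axis
- scoop_mid (a point): bystander: small steel scoop, bowl 56 mm across and 35 mm tall with a flat handle 47 mm long to its +y, loose in the pan; point half-way up the bowl's axis
- shaker_mid (a point): bystander: closed glass sugar jar, 60 mm across, 130 mm tall, loose on the table; point half-way up its axis
- nozzle_mid (a point): bystander: steel piping nozzle, a cone 32 mm across and 50 mm tall, loose on the table; point half-way up its axis
Not all that is in view belongs to the job. There is more than one size of the brush; the one meant has the size given above.

How it is judged (in metres and radians):
On the way, in this order (a step that is already met when the one before it is completed fails the run):
1. first stroke: the end of the brush head presses on the floor inside the cup that stands in the pan (over 1 N) (((horizontal distance between tall_cup_mid and pan below 0.12 m and horizontal distance between brush_tip and tall_cup_mid below 0.019 m and z of brush_tip in the frame of tall_cup_mid below -0.005 m and contact force between brush and tall_cup above 1 N) or (horizontal distance between short_cup_mid and pan below 0.12 m and horizontal distance between brush_tip and short_cup_mid below 0.019 m and z of brush_tip in the frame of short_cup_mid below 0.0075 m and contact force between brush and short_cup above 1 N))), for 0.05 s.
2. first stroke: the end of the head is drawn up to within 28 mm of that cup's brim or higher, still over the cup (((horizontal distance between tall_cup_mid and pan below 0.12 m and horizontal distance between brush_tip and tall_cup_mid below 0.03 m and z of brush_tip in the frame of tall_cup_mid above 0.032 m) or (horizontal distance between short_cup_mid and pan below 0.12 m and horizontal distance between brush_tip and short_cup_mid below 0.03 m and z of brush_tip in the frame of short_cup_mid above 0.0195 m))), for 0.05 s.
3. second stroke: the end of the brush head presses on the floor inside the cup that stands in the pan (over 1 N) (((horizontal distance between tall_cup_mid and pan below 0.12 m and horizontal distance between brush_tip and tall_cup_mid below 0.019 m and z of brush_tip in the frame of tall_cup_mid below -0.005 m and contact force between brush and tall_cup above 1 N) or (horizontal distance between short_cup_mid and pan below 0.12 m and horizontal distance between brush_tip and short_cup_mid below 0.019 m and z of brush_tip in the frame of short_cup_mid below 0.0075 m and contact force between brush and short_cup above 1 N))), for 0.05 s.
4. second stroke: the end of the head is drawn up to within 28 mm of that cup's brim or higher, still over the cup (((horizontal distance between tall_cup_mid and pan below 0.12 m and horizontal distance between brush_tip and tall_cup_mid below 0.03 m and z of brush_tip in the frame of tall_cup_mid above 0.032 m) or (horizontal distance between short_cup_mid and pan below 0.12 m and horizontal distance between brush_tip and short_cup_mid below 0.03 m and z of brush_tip in the frame of short_cup_mid above 0.0195 m))), for 0.05 s.
5. third stroke: the end of the brush head presses on the floor inside the cup that stands in the pan (over 1 N) (((horizontal distance between tall_cup_mid and pan below 0.12 m and horizontal distance between brush_tip and tall_cup_mid below 0.019 m and z of brush_tip in the frame of tall_cup_mid below -0.005 m and contact force between brush and tall_cup above 1 N) or (horizontal distance between short_cup_mid and pan below 0.12 m and horizontal distance between brush_tip and short_cup_mid below 0.019 m and z of brush_tip in the frame of short_cup_mid below 0.0075 m and contact force between brush and short_cup above 1 N))), for 0.05 s.
6. third stroke: the end of the head is drawn up to within 28 mm of that cup's brim or higher, still over the cup (((horizontal distance between tall_cup_mid and pan below 0.12 m and horizontal distance between brush_tip and tall_cup_mid below 0.03 m and z of brush_tip in the frame of tall_cup_mid above 0.032 m) or (horizontal distance between short_cup_mid and pan below 0.12 m and horizontal distance between brush_tip and short_cup_mid below 0.03 m and z of brush_tip in the frame of short_cup_mid above 0.0195 m))), for 0.05 s.
At the end, for the whole second after the job is handed in: The brush stands released and at rest in the crock: its end within 22 mm of the crock's axis and 8 mm of its inner floor, within 0.3 rad of upright. Both cups upright (0.15 rad); cups, cutter, scoop, jar and nozzle within 30 mm of where they began (horizontal distance between brush_tip and crock below 0.022 m and z of brush_tip in the frame of crock below 0.016 m and angle between brush_tip's own z axis and vertical below 0.3 rad and linear speed of brush below 0.02 m/s and distance of each of tall_cup_mid, short_cup_mid, cutter_mid, scoop_mid, shaker_mid, nozzle_mid from where it was at the start of the episode below 0.03 m and angle between each of tall_cup_mid, short_cup_mid's own z axis and vertical below 0.15 rad); the robot touches nothing.
It fails at once if the brush or the fingers touch the clean cup, the one on the mat (over 0.3 N) ((horizontal distance between tall_cup_mid and mat below 0.12 m and contact force between any of brush, the fingers and tall_cup above 0.3 N) or (horizontal distance between short_cup_mid and mat below 0.12 m and contact force between any of brush, the fingers and short_cup above 0.3 N)).
It fails at once if the brush is pressed hard into a cup (over 20 N) (contact force between brush and tall_cup above 20 N or contact force between brush and short_cup above 20 N).
It fails at once if a cup is moved over 30 mm or tipped over 0.3 rad ((distance of tall_cup_mid from where it was at the start of the episode above 0.03 m or angle between tall_cup_mid's own z axis and vertical above 0.3 rad) or (distance of short_cup_mid from where it was at the start of the episode above 0.03 m or angle between short_cup_mid's own z axis and vertical above 0.3 rad)).
It fails at once if the cutter, scoop, jar or nozzle is moved over 30 mm (distance of any of cutter_mid, scoop_mid, shaker_mid, nozzle_mid from where it was at the start of the episode above 0.03 m).
It also fails if it takes over 58 s, if anything falls off the work surface, if the arm or the gripper's body presses on something with over 40 N, if the wrist force passes 120 N, or if a joint passes its speed limit or range.

## Working session

There is one attempt and no reset: what is moved stays moved. The work goes in short steps, Python scripts to look and compute and a tool call to move; the robot and the scene stay as the last step left them, time stands still between calls to the robot, and variables do not carry over. Pictures are saved under pics/ and viewed, at most 10 in all, crops included, and the job is handed in when it is done.

Besides the shell and the picture viewer there is one more tool, called after "Request:" as a command line: name --argument value ..., lists and objects as JSON in quotes. drive_tool: Moves the arm, as the interface text tells. Its arguments: {"type":"object","properties":{"motion":{"type":"array","items":{"type":"array"}},"gripper":{"type":"number"}},"required":["motion"]}

```bash
mkdir -p pics
python3 - <<'E'
from rig import *
import cv2
for n in("scene","top"):
    cv2.imwrite(f"pics/{n}0.png",capture(n)[:,:,::-1]); print(n,camera_info(n))
s=read_state();print(s["position"],s["tcp_rot"],s["force"],s["opening"])
E
```

```text
scene {'fovy': 56.192757101361494, 'cx': 278.70036685611046, 'cy': 211.02723747100302, 'xyz': array([ 0.81982348, -0.24189205,  0.72362499]), 'orientation': array([[ 0.63200258,  0.65200845, -0.41887674],
       [ 0.77476771, -0.54382665,  0.32247103],
       [-0.01754249, -0.52833469, -0.84885494]])}
top {'fovy': 43.05660926081976, 'cx': 280.43964522497157, 'cy': 207.0159054081246, 'xyz': array([ 0.46341352, -0.00923679,  1.10300911]), 'orientation': array([[-0.00820549, -0.9970041 ,  0.07691223],
       [-0.99992217,  0.00890369,  0.00873943],
       [-0.00939805, -0.07683453, -0.99699956]])}
[ 0.17134616 -0.60037278  0.22163941] [[ 9.61672494e-01  2.74200604e-01 -2.07422089e-04]
 [ 2.74200471e-01 -9.61670539e-01  1.96892659e-03]
 [ 3.40409148e-04 -1.95033778e-03 -9.99998040e-01]] [0.37426727 0.15920983 1.29835374] 0.9962847904234753
```

View pics/scene0.png

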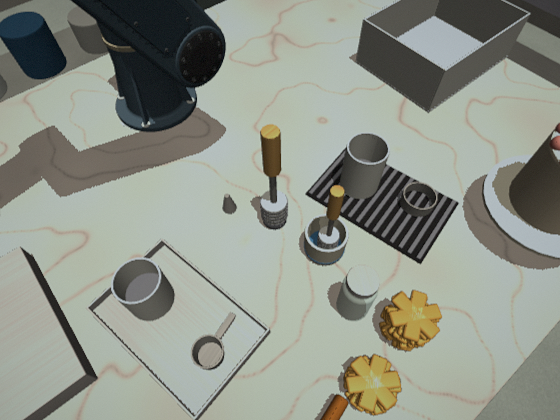

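View pics/top0.png

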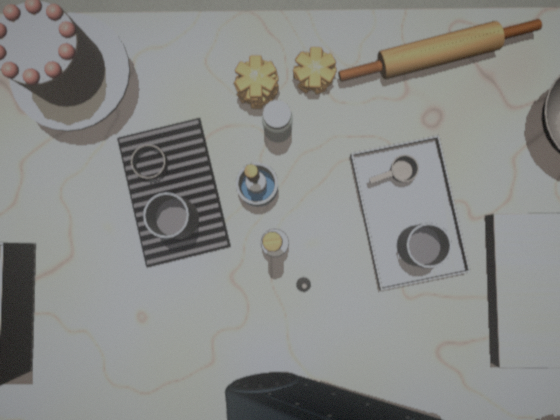

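The crock brush is at scene (336,205) / top (252,172). The decoy is the larger brush standing free at scene (271,150) / top (272,242), and the pan's cup is at top (426,247). I'll check the choice in a close crop.

```bash
python3 - <<'E'
import cv2,numpy as np
a=cv2.imread("pics/top0.png");b=cv2.imread("pics/scene0.png")
A=cv2.resize(a[140:290,215:315],None,fx=4,fy=4,interpolation=cv2.INTER_CUBIC)
B=cv2.resize(a[210:285,385:480],None,fx=4,fy=4,interpolation=cv2.INTER_CUBIC)
C=cv2.resize(b[175:275,290:385],None,fx=3,fy=3,interpolation=cv2.INTER_CUBIC)
im=np.zeros((600,800,3),np.uint8);im[:,:400]=A;im[:300,400:780]=B;im[300:600,400:685]=C
cv2.imwrite("pics/crop1.png",im)
E
cat > h.py <<'E'
import numpy as np
from rig import *
def ray(n,u,v):
    c=camera_info(n);f=210/np.tan(np.radians(c["fovy"]/2))
    return np.array(c["xyz"]),c["orientation"]@np.array([(u-c["cx"])/f,(v-c["cy"])/f,1])
def px(n,u,v,z):
    o,d=ray(n,u,v);return np.round(o+d*(z-o[2])/d[2],4)
def proj(n,p):
    c=camera_info(n);f=210/np.tan(np.radians(c["fovy"]/2))
    q=c["orientation"].T@(np.array(p)-c["xyz"]);return np.round([c["cx"]+f*q[0]/q[2],c["cy"]+f*q[1]/q[2]],1)
E
```

```text
(no output)
```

View pics/crop1.png

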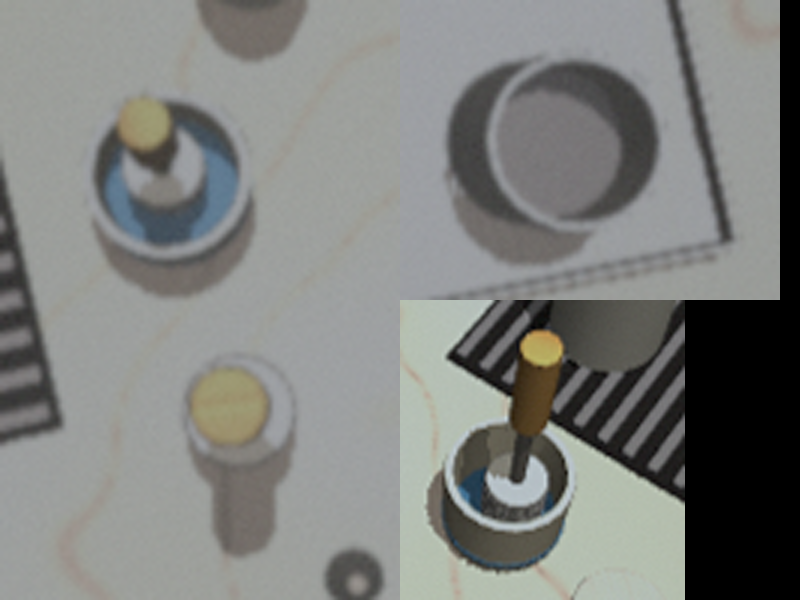

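Run:
```python
from h import *
print("handle top",px("top",251.3,171.3,.208),px("scene",337.3,191,.208))
print("head top",px("top",256,183,.063),px("scene",328.5,234,.063))
print("crock",px("top",257.8,185,.068))
for z in(.105,.13):
    p=px("top",428.3,245.8,z);e=px("top",428.3+21.25,245.8,z);print("cup",z,p,np.hypot(*(e-p)[:2])*2, proj("scene",p))
for z in (.2,.25,.28):print("decoy",px("top",272,241.3,z),proj("scene",px("top",272,241.3,z)))
print("matcup",px("top",167,215,.13),"nozzle",px("top",303,284,.04),"shaker",px("top",277,118,.13))
print(read_state()["tcp_rot"])
```

```text
handle top [0.5936 0.0475 0.208 ] [0.596  0.0492 0.208 ]
head top [0.5915 0.0476 0.063 ] [0.5945 0.0493 0.063 ]
crock [0.5869 0.0438 0.068 ]
cup 0.105 [ 0.4654 -0.2757  0.105 ] 0.07900227844815612 [136.6 278.8]
cup 0.13 [ 0.4653 -0.269   0.13  ] 0.07700233762685385 [135.3 270.4]
decoy [0.475  0.0134 0.2   ] [272.3 160. ]
decoy [0.4743 0.0122 0.25  ] [270.4 140.2]
decoy [0.474  0.0114 0.28  ] [269.2 127. ]
matcup [0.5256 0.2076 0.13  ] nozzle [ 0.3921 -0.0433  0.04  ] shaker [0.7043 0.0043 0.13  ]
[[ 9.61672494e-01  2.74200604e-01 -2.07422089e-04]
 [ 2.74200471e-01 -9.61670539e-01  1.96892659e-03]
 [ 3.40409148e-04 -1.95033778e-03 -9.99998040e-01]]
```

The handle top is in line with its head top at about (0.595, 0.0485), so the brush is upright in the crock. The used cup is the short one, at about (0.465, -0.276). I'll rise first, then go over.

Request:
drive_tool --motion '[[[0,0,-50],[0,0,0]],[[0,0,-50],[0,0,0]],[[32,-28,0],[0,0,0]],[[32,-28,0],[0,0,0]],[[32,-28,0],[0,0,0]]]' --gripper 1

```text
time_s: 0.6
position: [0.2411, -0.4926, 0.3225]
tcp_rot: [[0.962, 0.273, 0.0], [0.273, -0.962, 0.0], [0.0, -0.0, -1.0]]
force: [0.5, -0.8, -0.4]
opening: 0.998
grasp_force: 0.0
```

Request:
drive_tool --motion '[[[32,-28,0],[0,0,0]],[[32,-28,0],[0,0,0]],[[32,-28,0],[0,0,0]],[[32,-28,0],[0,0,0]],[[32,-28,0],[0,0,0]]]'

```text
time_s: 1.1
position: [0.3566, -0.3136, 0.3223]
tcp_rot: [[0.962, 0.274, -0.0], [0.274, -0.962, 0.001], [-0.0, -0.001, -1.0]]
force: [0.7, -0.3, 0.6]
opening: 0.998
grasp_force: 0.0
```

Request:
drive_tool --motion '[[[32,-28,0],[0,0,0]],[[32,-28,0],[0,0,0]],[[32,-28,0],[0,0,0]],[[32,-28,0],[0,0,0]],[[32,-28,0],[0,0,0]]]'

```text
time_s: 1.6
position: [0.4721, -0.1351, 0.3223]
tcp_rot: [[0.962, 0.274, -0.001], [0.274, -0.962, 0.0], [-0.0, -0.0, -1.0]]
force: [0.4, -1.5, -0.5]
opening: 1.001
grasp_force: 0.0
```

Request:
drive_tool --motion '[[[32,-28,0],[0,0,0]],[[32,-28,0],[0,0,0]],[[32,-28,0],[0,0,0]],[[32,-28,0],[0,0,0]],[[0,0,0],[0,0,0]]]'

```text
time_s: 2.1
position: [0.5658, 0.0101, 0.3219]
tcp_rot: [[0.96, 0.28, 0.001], [0.28, -0.96, 0.002], [0.001, -0.002, -1.0]]
force: [0.1, -0.5, -1.2]
opening: 1.0
grasp_force: 0.0
```

```bash
cat >> h.py <<'E'
def delta(t):
    s=read_state();R=np.array(s["tcp_rot"]);p=np.array(s["position"])
    print("t",round(s["time_s"],2),"tcp",p.round(4),"F",np.round(s["force"],2),"open",round(s["opening"],3),"grip",round(s["grasp_force"],1))
    if t is not None: print("tool shift mm",(R.T@(np.array(t)-p)*1000).round(1))
    print("R",R.round(4).tolist())
E
python3 - <<'E'
from h import *
delta([.595,.0485,.155])
E
```

```text
t 2.1 tcp [0.5658 0.0101 0.3219] F [ 0.15 -0.48 -1.19] open 1.0 grip 0.0
tool shift mm [ 38.5 -28.4 167. ]
R [[0.9601, 0.2796, 0.0008], [0.2796, -0.9601, 0.002], [0.0013, -0.0017, -1.0]]
```

Request:
drive_tool --motion '[[[38,-28,0],[0,0,0]],[[0,0,40],[0,0,0]],[[0,0,0],[0,0,0]]]'

```text
time_s: 2.4
position: [0.589, 0.0438, 0.2775]
tcp_rot: [[0.961, 0.275, -0.012], [0.275, -0.961, 0.001], [-0.012, -0.004, -1.0]]
force: [-1.1, 0.4, -1.3]
opening: 1.003
grasp_force: 0.0
```

Run:
```python
from h import *
import cv2
a=capture("top");b=capture("scene")
im=np.zeros((600,800,3),np.uint8)
im[:480,:400]=cv2.resize(a[130:250,205:305],None,fx=4,fy=4);im[:600,400:]=cv2.resize(b[110:260,280:380],None,fx=4,fy=4)
cv2.imwrite("pics/hover.png",im[:,:,::-1]);delta([.595,.0485,.155])
```

```text
t 2.5 tcp [0.5916 0.0426 0.2817] F [-0.07 -0.55  0.76] open 1.001 grip 0.0
tool shift mm [  5.4  -4.6 126.7]
R [[0.9618, 0.2737, -0.004], [0.2737, -0.9618, -0.0], [-0.0038, -0.001, -1.0]]
```

View pics/hover.png

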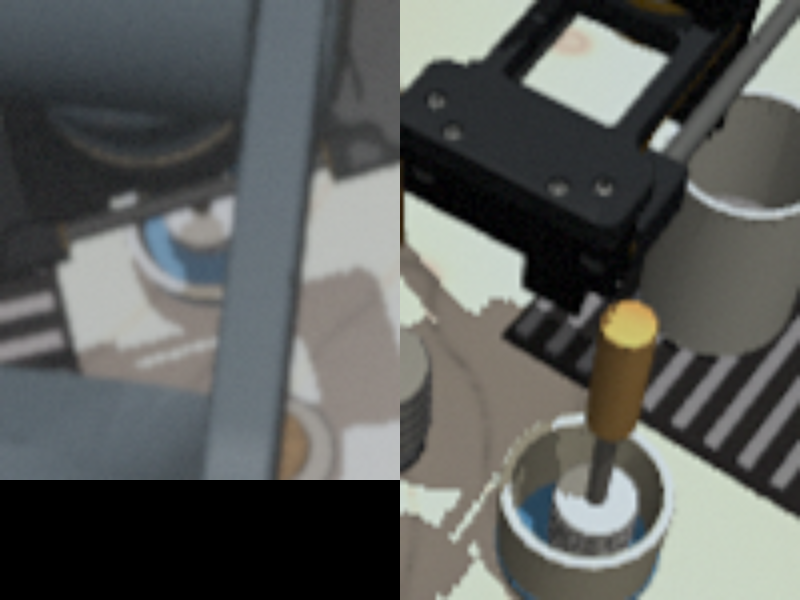

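The handle top is at scene pixel (337,191), the brush is unmoved, and the fingers hang straight above it. Descending.

Request:
drive_tool --motion '[[[3,-4,30],[0,0,0]],[[0,0,35],[0,0,0]],[[0,0,35],[0,0,0]],[[0,0,26],[0,0,0]],[[0,0,0],[0,0,0]]]'

```text
time_s: 3.0
position: [0.5925, 0.0469, 0.1547]
tcp_rot: [[0.962, 0.273, -0.006], [0.273, -0.962, 0.0], [-0.006, -0.002, -1.0]]
force: [-1.5, -0.0, -0.2]
opening: 0.998
grasp_force: 0.0
```

Request:
drive_tool --motion '[[[0,0,0],[0,0,0]],[[0,0,0],[0,0,0]]]'

```text
time_s: 3.2
position: [0.5965, 0.0472, 0.1592]
tcp_rot: [[0.962, 0.273, 0.005], [0.274, -0.962, -0.001], [0.005, 0.002, -1.0]]
force: [0.4, 0.4, 0.0]
opening: 1.001
grasp_force: 0.0
```

Run:
```python
from h import *
delta([.595,.0485,.155])
```

```text
t 3.2 tcp [0.5965 0.0472 0.1592] F [0.36 0.38 0.05] open 1.001 grip 0.0
tool shift mm [-1.1 -1.6  4.2]
R [[0.9619, 0.2735, 0.0049], [0.2735, -0.9619, -0.0006], [0.0045, 0.0019, -1.0]]
```

Request:
drive_tool --motion '[[[0,-1,2],[0,0,0]],[[0,0,0],[0,0,0]],[[0,0,0],[0,0,0]]]'

```text
time_s: 3.5
position: [0.5947, 0.049, 0.1553]
tcp_rot: [[0.962, 0.274, 0.001], [0.274, -0.962, -0.0], [0.001, 0.0, -1.0]]
force: [-0.5, -0.4, -0.0]
opening: 0.997
grasp_force: 0.0
```

Request:
drive_tool --motion '[[[0,0,0],[0,0,0]],[[0,0,0],[0,0,0]],[[0,0,0],[0,0,0]],[[0,0,0],[0,0,0]],[[0,0,0],[0,0,0]]]' --gripper 0

```text
time_s: 4.0
position: [0.5944, 0.0489, 0.1545]
tcp_rot: [[0.962, 0.274, -0.0], [0.274, -0.962, 0.0], [-0.0, -0.0, -1.0]]
force: [0.4, -0.2, -0.7]
opening: 0.632
grasp_force: 0.0
```

Request:
drive_tool --motion '[[[0,0,0],[0,0,0]],[[0,0,0],[0,0,0]],[[0,0,0],[0,0,0]],[[0,0,0],[0,0,0]],[[0,0,0],[0,0,0]]]'

```text
time_s: 4.5
position: [0.5944, 0.049, 0.1545]
tcp_rot: [[0.962, 0.274, -0.0], [0.274, -0.962, 0.0], [-0.0, -0.0, -1.0]]
force: [-0.5, -0.2, 0.9]
opening: 0.271
grasp_force: 30.0
```

Request:
drive_tool --motion '[[[0,0,-20],[0,0,0]],[[0,0,-35],[0,0,0]],[[0,0,-45],[0,0,0]],[[0,0,-45],[0,0,0]],[[0,0,-30],[0,0,0]]]'

```text
time_s: 5.0
position: [0.5953, 0.0489, 0.333]
tcp_rot: [[0.962, 0.274, 0.004], [0.274, -0.962, -0.0], [0.004, 0.002, -1.0]]
force: [1.3, 0.4, -1.5]
opening: 0.27
grasp_force: 30.0
```

Request:
drive_tool --motion '[[[-9,12,0],[0,0,0]],[[-18,23,0],[0,0,0]],[[-18,23,0],[0,0,0]],[[-18,23,0],[0,0,0]],[[-18,23,0],[0,0,0]]]'

```text
time_s: 5.5
position: [0.5431, -0.0745, 0.3276]
tcp_rot: [[0.962, 0.274, -0.004], [0.274, -0.962, 0.001], [-0.003, -0.002, -1.0]]
force: [-0.1, -0.5, -0.4]
opening: 0.268
grasp_force: 30.0
```

Request:
drive_tool --motion '[[[-18,23,0],[0,0,0]],[[-18,23,0],[0,0,0]],[[-18,23,0],[0,0,0]],[[-18,23,0],[0,0,0]],[[-18,23,0],[0,0,0]]]'

```text
time_s: 6.0
position: [0.4881, -0.2095, 0.3277]
tcp_rot: [[0.962, 0.274, -0.003], [0.274, -0.962, 0.002], [-0.003, -0.003, -1.0]]
force: [-0.3, -0.2, -0.6]
opening: 0.269
grasp_force: 30.0
```

Request:
drive_tool --motion '[[[-18,23,0],[0,0,0]],[[-18,23,0],[0,0,0]],[[-9,12,0],[0,0,0]],[[0,0,0],[0,0,0]],[[0,0,0],[0,0,0]]]'

```text
time_s: 6.5
position: [0.4623, -0.2759, 0.3287]
tcp_rot: [[0.962, 0.274, -0.001], [0.274, -0.962, 0.002], [-0.0, -0.002, -1.0]]
force: [-0.1, -0.0, -0.1]
opening: 0.269
grasp_force: 30.0
```

Run:
```python
from h import *
import cv2
b=capture("scene");a=capture("top")
im=np.zeros((600,800,3),np.uint8)
im[:600,:500]=cv2.resize(b[170:340,70:210][:150,:125],None,fx=4,fy=4);im[:300,500:]=cv2.resize(a[200:300,380:480],None,fx=3,fy=3)
cv2.imwrite("pics/over.png",im[:,:,::-1]);delta([.465,-.2757,.24])
p=np.array(read_state()["position"]);print("tip expected",proj("scene",p-[0,0,.1465]),"cup",proj("scene",[.465,-.2757,.105]))
```

```text
t 6.6 tcp [ 0.4628 -0.2754  0.3292] F [ 0.13  0.13 -0.7 ] open 0.272 grip 30.0
tool shift mm [ 2.   1.  89.2]
R [[0.9613, 0.2754, -0.0004], [0.2754, -0.9613, 0.0013], [-0.0, -0.0013, -1.0]]
tip expected [119.4 257.9] cup [136.5 278.6]
```

View pics/over.png

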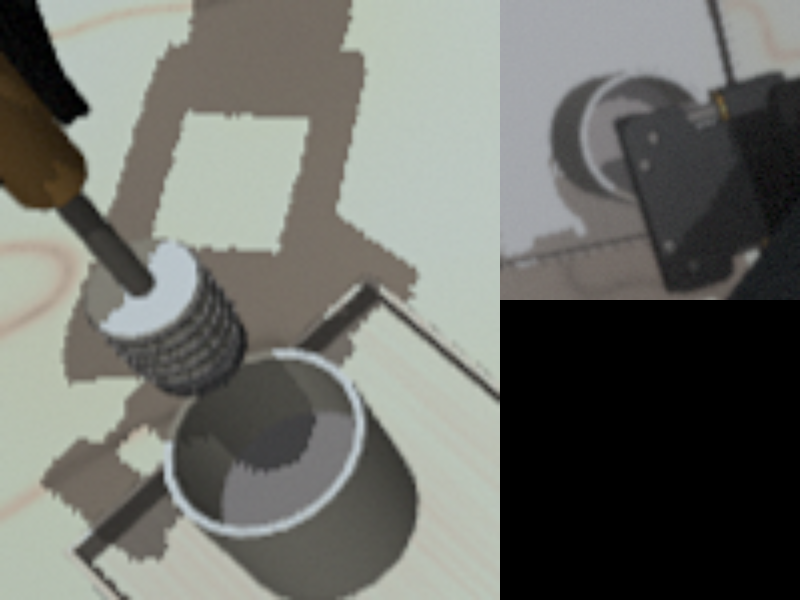

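The cup's brim is centred at scene pixel (136,280), matching the estimate within about 2 mm. The head is straight above it, so I'll go in.

Request:
drive_tool --motion '[[[3,2,0],[0,0,0]],[[0,0,20],[0,0,0]],[[0,0,20],[0,0,0]],[[0,0,15],[0,0,0]],[[0,0,0],[0,0,0]]]'

```text
time_s: 7.1
position: [0.4655, -0.2759, 0.2725]
tcp_rot: [[0.961, 0.276, -0.004], [0.276, -0.961, 0.004], [-0.003, -0.004, -1.0]]
force: [0.3, 1.6, -1.4]
opening: 0.267
grasp_force: 30.0
```

Request:
drive_tool --motion '[[[0,0,15],[0,0,0]],[[0,0,15],[0,0,0]],[[0,0,15],[0,0,0]],[[0,0,15],[0,0,0]],[[0,0,0],[0,0,0]]]'

```text
time_s: 7.6
position: [0.4658, -0.2768, 0.2137]
tcp_rot: [[0.961, 0.275, -0.002], [0.275, -0.961, 0.002], [-0.001, -0.003, -1.0]]
force: [0.5, 0.0, -0.5]
opening: 0.269
grasp_force: 30.0
```

Request:
drive_tool --motion '[[[0,0,0],[0,0,0]],[[0,0,0],[0,0,0]],[[0,0,0],[0,0,0]]]'

```text
time_s: 7.9
position: [0.4668, -0.2782, 0.2157]
tcp_rot: [[0.962, 0.274, 0.002], [0.274, -0.962, -0.002], [0.001, 0.002, -1.0]]
force: [1.2, -0.5, -1.9]
opening: 0.267
grasp_force: 30.0
```

Request:
drive_tool --motion '[[[0,0,5],[0,0,0]],[[0,0,5],[0,0,0]],[[0,0,2],[0,0,0]],[[0,0,2],[0,0,0]],[[0,0,0],[0,0,0]]]'

```text
time_s: 8.4
position: [0.4659, -0.2777, 0.2001]
tcp_rot: [[0.962, 0.274, -0.001], [0.274, -0.962, 0.001], [-0.0, -0.001, -1.0]]
force: [-0.0, -0.2, -1.0]
opening: 0.268
grasp_force: 30.0
```

Request:
drive_tool --motion '[[[0,0,2],[0,0,0]],[[0,0,2],[0,0,0]],[[0,0,0],[0,0,0]]]'

```text
time_s: 8.7
position: [0.4659, -0.2777, 0.1963]
tcp_rot: [[0.962, 0.274, -0.0], [0.274, -0.962, 0.0], [-0.0, -0.001, -1.0]]
force: [-0.9, 0.9, -0.3]
opening: 0.269
grasp_force: 30.0
```

Request:
drive_tool --motion '[[[0,0,2],[0,0,0]],[[0,0,1],[0,0,0]],[[0,0,0],[0,0,0]]]'

```text
time_s: 9.0
position: [0.466, -0.2777, 0.1934]
tcp_rot: [[0.962, 0.274, -0.0], [0.274, -0.962, 0.0], [-0.0, -0.0, -1.0]]
force: [0.2, 0.5, -0.7]
opening: 0.271
grasp_force: 30.0
```

Request:
drive_tool --motion '[[[0,0,2],[0,0,0]],[[0,0,0],[0,0,0]],[[0,0,0],[0,0,0]]]'

```text
time_s: 9.3
position: [0.4662, -0.2779, 0.1919]
tcp_rot: [[0.962, 0.274, 0.0], [0.274, -0.962, -0.0], [0.0, 0.0, -1.0]]
force: [-0.9, 0.6, 1.7]
opening: 0.269
grasp_force: 30.0
```

Request:
drive_tool --motion '[[[0,0,2],[0,0,0]],[[0,0,0],[0,0,0]],[[0,0,0],[0,0,0]]]'

```text
time_s: 9.6
position: [0.4663, -0.278, 0.1901]
tcp_rot: [[0.962, 0.274, 0.001], [0.274, -0.962, -0.0], [0.0, 0.001, -1.0]]
force: [-0.3, 0.5, 5.2]
opening: 0.271
grasp_force: 30.0
```

Contact at TCP z of about 0.193, now pressing about 6 N. I'll draw up to the brim and repeat.

Request:
drive_tool --motion '[[[0,0,-10],[0,0,0]],[[0,0,-20],[0,0,0]],[[0,0,-20],[0,0,0]],[[0,0,-5],[0,0,0]],[[0,0,0],[0,0,0]]]'

```text
time_s: 10.1
position: [0.4664, -0.2781, 0.2452]
tcp_rot: [[0.962, 0.274, 0.001], [0.274, -0.962, -0.001], [0.001, 0.002, -1.0]]
force: [-0.6, 0.2, -1.1]
opening: 0.271
grasp_force: 30.0
```

Request:
drive_tool --motion '[[[0,0,0],[0,0,0]],[[0,0,0],[0,0,0]]]'

```text
time_s: 10.3
position: [0.4655, -0.2773, 0.2434]
tcp_rot: [[0.962, 0.274, -0.002], [0.274, -0.962, 0.002], [-0.001, -0.002, -1.0]]
force: [-0.3, 0.3, -0.7]
opening: 0.267
grasp_force: 30.0
```

Request:
drive_tool --motion '[[[0,0,10],[0,0,0]],[[0,0,15],[0,0,0]],[[0,0,15],[0,0,0]],[[0,0,5],[0,0,0]],[[0,0,0],[0,0,0]]]'

```text
time_s: 10.8
position: [0.4653, -0.2772, 0.198]
tcp_rot: [[0.962, 0.274, -0.003], [0.274, -0.962, 0.002], [-0.002, -0.003, -1.0]]
force: [1.0, 0.2, -0.8]
opening: 0.269
grasp_force: 30.0
```

Request:
drive_tool --motion '[[[0,0,2],[0,0,0]],[[0,0,2],[0,0,0]],[[0,0,2],[0,0,0]],[[0,0,0],[0,0,0]]]'

```text
time_s: 11.2
position: [0.4661, -0.2778, 0.1936]
tcp_rot: [[0.962, 0.274, 0.0], [0.274, -0.962, -0.0], [0.0, 0.0, -1.0]]
force: [-0.4, 0.3, -0.8]
opening: 0.272
grasp_force: 30.0
```

Request:
drive_tool --motion '[[[0,0,2],[0,0,0]],[[0,0,0],[0,0,0]],[[0,0,0],[0,0,0]]]'

```text
time_s: 11.5
position: [0.4663, -0.278, 0.192]
tcp_rot: [[0.962, 0.274, 0.001], [0.274, -0.962, -0.001], [0.0, 0.001, -1.0]]
force: [-0.1, 0.1, 1.1]
opening: 0.268
grasp_force: 30.0
```

Request:
drive_tool --motion '[[[0,0,2],[0,0,0]],[[0,0,0],[0,0,0]],[[0,0,0],[0,0,0]]]'

```text
time_s: 11.8
position: [0.4664, -0.278, 0.1901]
tcp_rot: [[0.962, 0.274, 0.001], [0.274, -0.962, -0.001], [0.001, 0.001, -1.0]]
force: [-0.2, 1.0, 4.3]
opening: 0.273
grasp_force: 30.0
```

Second press made (about 5 N). Drawing up, then the third.

Request:
drive_tool --motion '[[[0,0,-10],[0,0,0]],[[0,0,-20],[0,0,0]],[[0,0,-20],[0,0,0]],[[0,0,-5],[0,0,0]],[[0,0,0],[0,0,0]]]'

```text
time_s: 12.3
position: [0.4663, -0.278, 0.2452]
tcp_rot: [[0.962, 0.274, 0.001], [0.274, -0.962, -0.001], [0.001, 0.001, -1.0]]
force: [0.2, 0.3, -0.5]
opening: 0.273
grasp_force: 30.0
```

Request:
drive_tool --motion '[[[0,0,0],[0,0,0]],[[0,0,0],[0,0,0]]]'

```text
time_s: 12.5
position: [0.4654, -0.2772, 0.2434]
tcp_rot: [[0.962, 0.274, -0.002], [0.274, -0.962, 0.002], [-0.001, -0.002, -1.0]]
force: [-0.5, -0.6, -1.2]
opening: 0.27
grasp_force: 30.0
```

Request:
drive_tool --motion '[[[0,0,10],[0,0,0]],[[0,0,15],[0,0,0]],[[0,0,15],[0,0,0]],[[0,0,5],[0,0,0]],[[0,0,0],[0,0,0]]]'

```text
time_s: 13.0
position: [0.4653, -0.2771, 0.198]
tcp_rot: [[0.962, 0.274, -0.003], [0.274, -0.962, 0.002], [-0.002, -0.003, -1.0]]
force: [0.3, 1.1, -0.7]
opening: 0.266
grasp_force: 30.0
```

Request:
drive_tool --motion '[[[0,0,2],[0,0,0]],[[0,0,2],[0,0,0]],[[0,0,2],[0,0,0]],[[0,0,2],[0,0,0]],[[0,0,0],[0,0,0]]]'

```text
time_s: 13.5
position: [0.4664, -0.278, 0.1919]
tcp_rot: [[0.962, 0.274, 0.001], [0.274, -0.962, -0.001], [0.001, 0.001, -1.0]]
force: [-0.8, 0.1, 2.4]
opening: 0.262
grasp_force: 30.0
```

Request:
drive_tool --motion '[[[0,0,2],[0,0,0]],[[0,0,0],[0,0,0]],[[0,0,0],[0,0,0]]]'

```text
time_s: 13.8
position: [0.4664, -0.2781, 0.1902]
tcp_rot: [[0.962, 0.274, 0.001], [0.274, -0.962, -0.001], [0.001, 0.001, -1.0]]
force: [0.3, 0.7, 4.8]
opening: 0.268
grasp_force: 30.0
```

Request:
drive_tool --motion '[[[0,0,-10],[0,0,0]],[[0,0,-20],[0,0,0]],[[0,0,-20],[0,0,0]],[[0,0,-5],[0,0,0]],[[0,0,0],[0,0,0]]]'

```text
time_s: 14.3
position: [0.4662, -0.278, 0.2451]
tcp_rot: [[0.962, 0.274, 0.001], [0.274, -0.962, -0.001], [0.001, 0.001, -1.0]]
force: [-0.3, 0.4, -1.2]
opening: 0.268
grasp_force: 30.0
```

Request:
drive_tool --motion '[[[0,0,-15],[0,0,0]],[[0,0,-30],[0,0,0]],[[0,0,-30],[0,0,0]],[[0,0,-10],[0,0,0]],[[0,0,0],[0,0,0]]]'

```text
time_s: 14.8
position: [0.4664, -0.2781, 0.3299]
tcp_rot: [[0.962, 0.274, 0.001], [0.274, -0.962, -0.001], [0.001, 0.001, -1.0]]
force: [0.7, -0.1, -2.2]
opening: 0.27
grasp_force: 30.0
```

Request:
drive_tool --motion '[[[8,-11,0],[0,0,0]],[[16,-21,0],[0,0,0]],[[16,-21,0],[0,0,0]],[[16,-21,0],[0,0,0]],[[16,-21,0],[0,0,0]]]'

```text
time_s: 15.3
position: [0.5085, -0.1641, 0.3271]
tcp_rot: [[0.962, 0.274, -0.004], [0.274, -0.962, 0.003], [-0.003, -0.004, -1.0]]
force: [-0.1, -0.3, -0.4]
opening: 0.272
grasp_force: 30.0
```

Request:
drive_tool --motion '[[[16,-21,0],[0,0,0]],[[16,-21,0],[0,0,0]],[[16,-21,0],[0,0,0]],[[16,-21,0],[0,0,0]],[[16,-21,0],[0,0,0]]]'

```text
time_s: 15.8
position: [0.5563, -0.0413, 0.327]
tcp_rot: [[0.962, 0.275, -0.005], [0.275, -0.962, 0.002], [-0.004, -0.003, -1.0]]
force: [0.6, 1.2, -1.0]
opening: 0.27
grasp_force: 30.0
```

Request:
drive_tool --motion '[[[16,-21,0],[0,0,0]],[[16,-21,0],[0,0,0]],[[8,-14,0],[0,0,0]],[[0,0,0],[0,0,0]],[[0,0,0],[0,0,0]]]'

```text
time_s: 16.3
position: [0.5797, 0.0211, 0.3285]
tcp_rot: [[0.961, 0.275, -0.002], [0.275, -0.961, -0.001], [-0.003, -0.0, -1.0]]
force: [0.3, 0.3, -1.3]
opening: 0.269
grasp_force: 30.0
```

Request:
drive_tool --motion '[[[0,0,0],[0,0,0]],[[0,0,0],[0,0,0]],[[0,0,0],[0,0,0]]]'

```text
time_s: 16.6
position: [0.5804, 0.0201, 0.3297]
tcp_rot: [[0.962, 0.273, 0.0], [0.273, -0.962, -0.0], [0.0, 0.0, -1.0]]
force: [0.9, -0.2, -1.4]
opening: 0.265
grasp_force: 30.0
```

Run:
```python
from h import *
import cv2
b=capture("scene")
p=np.array(read_state()["position"]);t=proj("scene",p-[0,0,.1465]);k=proj("scene",[.587,.044,.068]);print("tip exp",t,"crock",k)
cv2.imwrite("pics/back.png",cv2.resize(b[120:270,250:400],None,fx=4,fy=4)[:,:,::-1])
delta([.590,.046,.1555])
```

```text
tip exp [316.1 203. ] crock [324.  231.6]
t 16.65 tcp [0.5804 0.0202 0.3297] F [-0.28  0.65 -0.96] open 0.27 grip 30.0
tool shift mm [ 16.2 -22.2 174.2]
R [[0.962, 0.273, 0.0002], [0.273, -0.962, -0.0001], [0.0002, 0.0002, -1.0]]
```

View pics/back.png

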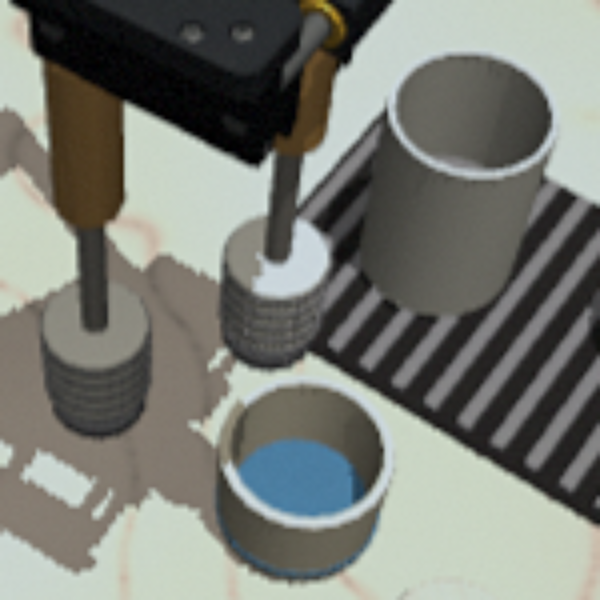

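The held head is at pixel (317,204), as expected, and the empty crock's rim is centred at (326,234). I'll shift (16, -22) mm and lower.

Request:
drive_tool --motion '[[[16,-22,0],[0,0,0]],[[0,0,25],[0,0,0]],[[0,0,25],[0,0,0]],[[0,0,15],[0,0,0]],[[0,0,0],[0,0,0]]]'

```text
time_s: 17.15
position: [0.5881, 0.0464, 0.2621]
tcp_rot: [[0.962, 0.274, -0.006], [0.274, -0.962, 0.001], [-0.005, -0.002, -1.0]]
force: [0.0, 0.8, -1.6]
opening: 0.269
grasp_force: 30.0
```

Request:
drive_tool --motion '[[[0,0,0],[0,0,0]],[[0,0,0],[0,0,0]]]'

```text
time_s: 17.35
position: [0.5909, 0.0462, 0.2659]
tcp_rot: [[0.962, 0.274, 0.003], [0.274, -0.962, -0.0], [0.003, 0.001, -1.0]]
force: [-0.5, -0.1, -0.8]
opening: 0.268
grasp_force: 30.0
```

Run:
```python
from h import *
print(px("scene",326.5,234,.068));delta([.590,.046,.1555])
```

```text
[0.5938 0.0442 0.068 ]
t 17.35 tcp [0.5909 0.0462 0.2659] F [-0.48 -0.13 -0.82] open 0.268 grip 30.0
tool shift mm [-1.200e+00 -1.000e-01  1.104e+02]
R [[0.9618, 0.2739, 0.0028], [0.2739, -0.9618, -0.0003], [0.0026, 0.0011, -1.0]]
```

Centred; lowering.

Request:
drive_tool --motion '[[[0,0,15],[0,0,0]],[[0,0,25],[0,0,0]],[[0,0,25],[0,0,0]],[[0,0,20],[0,0,0]],[[0,0,10],[0,0,0]]]'

```text
time_s: 17.85
position: [0.5897, 0.0465, 0.169]
tcp_rot: [[0.962, 0.274, -0.001], [0.274, -0.962, 0.0], [-0.001, -0.0, -1.0]]
force: [-0.7, -0.5, -0.1]
opening: 0.271
grasp_force: 30.0
```

Request:
drive_tool --motion '[[[0,0,5],[0,0,0]],[[0,0,3],[0,0,0]],[[0,0,2],[0,0,0]],[[0,0,2],[0,0,0]],[[0,0,0],[0,0,0]]]'

```text
time_s: 18.35
position: [0.5901, 0.0466, 0.1579]
tcp_rot: [[0.962, 0.274, 0.001], [0.274, -0.962, -0.0], [0.001, 0.0, -1.0]]
force: [-0.2, 0.2, -1.7]
opening: 0.271
grasp_force: 30.0
```

Request:
drive_tool --motion '[[[0,0,0],[0,0,0]],[[0,0,0],[0,0,0]]]'

```text
time_s: 18.55
position: [0.5901, 0.0465, 0.1579]
tcp_rot: [[0.962, 0.274, 0.001], [0.274, -0.962, -0.0], [0.001, 0.0, -1.0]]
force: [0.2, -0.4, -1.1]
opening: 0.271
grasp_force: 30.0
```

Request:
drive_tool --motion '[[[0,0,2],[0,0,0]],[[0,0,0],[0,0,0]],[[0,0,0],[0,0,0]]]'

```text
time_s: 18.85
position: [0.5898, 0.0466, 0.1554]
tcp_rot: [[0.962, 0.274, -0.0], [0.274, -0.962, 0.0], [-0.0, -0.0, -1.0]]
force: [0.2, -0.0, -1.0]
opening: 0.271
grasp_force: 30.0
```

Request:
drive_tool --motion '[[[0,0,1.5],[0,0,0]],[[0,0,0],[0,0,0]],[[0,0,0],[0,0,0]]]'

```text
time_s: 19.15
position: [0.59, 0.0466, 0.1543]
tcp_rot: [[0.962, 0.274, 0.0], [0.274, -0.962, -0.0], [0.0, 0.0, -1.0]]
force: [0.1, 0.1, 1.2]
opening: 0.274
grasp_force: 30.0
```

Touching the crock's floor (force up 2 N). Releasing.

Request:
drive_tool --motion '[[[0,0,0],[0,0,0]],[[0,0,0],[0,0,0]],[[0,0,0],[0,0,0]],[[0,0,0],[0,0,0]],[[0,0,0],[0,0,0]]]' --gripper 1

```text
time_s: 19.65
position: [0.5899, 0.0466, 0.154]
tcp_rot: [[0.962, 0.274, -0.0], [0.274, -0.962, 0.0], [-0.0, -0.0, -1.0]]
force: [-0.1, -0.2, -0.4]
opening: 0.634
grasp_force: 0.0
```

Request:
drive_tool --motion '[[[0,0,0],[0,0,0]],[[0,0,0],[0,0,0]],[[0,0,0],[0,0,0]],[[0,0,0],[0,0,0]],[[0,0,0],[0,0,0]]]'

```text
time_s: 20.15
position: [0.5899, 0.0466, 0.154]
tcp_rot: [[0.962, 0.274, -0.0], [0.274, -0.962, 0.0], [-0.0, -0.0, -1.0]]
force: [-0.2, 0.6, 0.4]
opening: 0.988
grasp_force: 0.0
```

Request:
drive_tool --motion '[[[0,0,-10],[0,0,0]],[[0,0,-20],[0,0,0]],[[0,0,-35],[0,0,0]],[[0,0,-35],[0,0,0]],[[0,0,-35],[0,0,0]]]'

```text
time_s: 20.65
position: [0.5897, 0.0466, 0.2912]
tcp_rot: [[0.962, 0.274, 0.001], [0.274, -0.962, -0.0], [0.001, 0.0, -1.0]]
force: [1.2, -0.6, 0.7]
opening: 1.002
grasp_force: 0.0
```

Request:
drive_tool --motion '[[[0,0,-25],[0,0,0]],[[0,0,0],[0,0,0]],[[0,0,0],[0,0,0]],[[0,0,0],[0,0,0]],[[0,0,0],[0,0,0]]]'

```text
time_s: 21.15
position: [0.5889, 0.0466, 0.3124]
tcp_rot: [[0.962, 0.274, -0.004], [0.274, -0.962, 0.0], [-0.003, -0.001, -1.0]]
force: [0.1, -0.1, -0.0]
opening: 1.001
grasp_force: 0.0
```

Run:
```python
from h import *
import cv2
cv2.imwrite("pics/end.png",capture("scene")[:,:,::-1])
```

```text
(no output)
```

View pics/end.png

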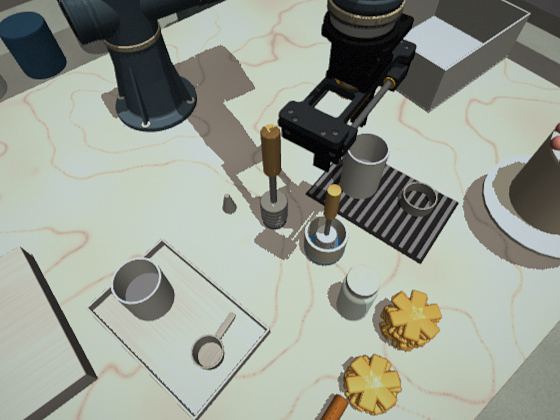

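The brush stands upright in the crock at (333,205). The gripper is clear, and both cups and the bystanders look unmoved.

```bash
python3 -c "
from rig import hand_in;print(hand_in())"
```

```text
the job is handed in; nothing more can be done
None
```

The short cup in the pan got three strokes, each a light press of about 3–6 N on its floor and then a draw up to the brim. The brush is back upright in its crock and released, and the job is handed in at about 21 s; no verdict came back.

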